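Run a fingertip along the cabinet edge to bring the specimen boxes flush

TASK

Four glass-topped butterfly boxes stick out over the front edge of the low wooden cabinet, where they could be knocked off. Run your fingertips along that edge, from its left end to its right end as seen from the robot, gently sliding each box back as you come to it until its front is flush and square with the edge, neither sticking out nor set back behind it. Slide the boxes only, never lift or tip them, keep each in its place in the row, leave everything else alone and finish clear of everything.

Things in the scene. Friction and masses are not known exactly. Their poses are not given: they have to be found in the camera images.
- cabinet: low dark-wood bench cabinet, fixed, 300 deep (its x) x 540 wide (its y) x 100 mm high (flat top); origin at the centre of its underside, front at its -x, towards the robot. Top board 12 mm thick, overhanging the drawer fronts by 8 mm. Four brass knobs, 11 mm thick, stick out 9 mm beyond the board's edge at heights 28 and 66 mm; fingertips in front of the board may go down to 80 mm.
- cabinet_edge (a point): middle of the straight front top edge of the cabinet (150 mm in front of the cabinet's origin, height 100 mm), axes as the cabinet's: +x points inwards over the top, away from the robot, +y to the robot's left along the edge. The edge runs 270 mm either way.
- box_a: leftmost (seen from the robot) of four loose closed glass-topped white card boxes, a blue butterfly in each, in a row on the cabinet: 110 deep (its x) x 92 wide (y) x 35 mm high, 0.1 to 0.25 kg; origin at the centre of its underside, front face (buff label) 55 mm from it at its -x. Starts 10 to 30 mm out over the edge, up to 4 degrees askew; gaps 2 to 22 mm, about 50 mm in mid-row.
- box_a_left (a point): lower front left corner of box_a (its -55, +46, 0 mm), on the front face
- box_a_right (a point): lower front right corner of box_a (its -55, -46, 0 mm), on the front face
- box_b: second from the left (seen from the robot) of four loose closed glass-topped white card boxes, a blue butterfly in each, in a row on the cabinet: 110 deep (its x) x 92 wide (y) x 35 mm high, 0.1 to 0.25 kg; origin at the centre of its underside, front face (buff label) 55 mm from it at its -x. Starts 10 to 30 mm out over the edge, up to 4 degrees askew; gaps 2 to 22 mm, about 50 mm in mid-row.
- box_b_left (a point): lower front left corner of box_b (its -55, +46, 0 mm), on the front face
- box_b_right (a point): lower front right corner of box_b (its -55, -46, 0 mm), on the front face
- box_c: third from the left (seen from the robot) of four loose closed glass-topped white card boxes, a blue butterfly in each, in a row on the cabinet: 110 deep (its x) x 92 wide (y) x 35 mm high, 0.1 to 0.25 kg; origin at the centre of its underside, front face (buff label) 55 mm from it at its -x. Starts 10 to 30 mm out over the edge, up to 4 degrees askew; gaps 2 to 22 mm, about 50 mm in mid-row.
- box_c_left (a point): lower front left corner of box_c (its -55, +46, 0 mm), on the front face
- box_c_right (a point): lower front right corner of box_c (its -55, -46, 0 mm), on the front face
- box_d: rightmost (seen from the robot) of four loose closed glass-topped white card boxes, a blue butterfly in each, in a row on the cabinet: 110 deep (its x) x 92 wide (y) x 35 mm high, 0.1 to 0.25 kg; origin at the centre of its underside, front face (buff label) 55 mm from it at its -x. Starts 10 to 30 mm out over the edge, up to 4 degrees askew; gaps 2 to 22 mm, about 50 mm in mid-row.
- box_d_left (a point): lower front left corner of box_d (its -55, +46, 0 mm), on the front face
- box_d_right (a point): lower front right corner of box_d (its -55, -46, 0 mm), on the front face
- vial: small loose amber vial with cork, 22 mm diameter, 42 mm high, standing on the cabinet top between the second and third boxes, 45 to 75 mm in from the edge; leave alone; origin under its centre
- jar: loose amber jar with black lid, 56 mm diameter, 85 mm high, on the rear of the cabinet top, at least 190 mm in from the edge; leave alone; origin under its centre
- pin_tin: loose round steel pin tin, 72 mm diameter, 36 mm high, on the rear of the cabinet top; leave alone; origin under its centre
- labels: loose brown card box of labels, 60 x 80 x 27 mm, on the rear of the cabinet top; leave alone; origin under its centre
- step_block: loose wooden three-step pinning block, 100 x 32 x 30 mm, on the bench in front of the cabinet, to the left; leave alone; origin under its centre
- forceps: loose steel forceps, 125 mm long, 9 mm high, lying on the bench in front of the cabinet, to the right; leave alone; origin at its middle
- loupe: loose black folding loupe with a steel cover, 96 x 48 x 12 mm, on the bench in front of the cabinet, far right; leave alone; origin under the lens
Things that resemble listed ones, but are neither listed nor needed, are in the scene too. What is shaped like the box_a but purple is not meant.

How it is judged:
By the outcome, as a careful person would: the job done as asked, in the order asked, and still so for the second after the job is handed in, with the robot touching nothing.
It also fails if it takes over 72 s, if anything falls off the work surface, if the arm or the gripper's body presses on something with over 40 N, if the wrist force passes 120 N, or if a joint passes its speed limit or range.

ROBOT

A 6-joint arm with a two-finger parallel gripper is mounted at the origin on the work surface. World frame = base frame: x ahead of the robot, y to its left, z up, the work surface at z = 0. Lengths are in m, angles in rad, forces in N, time in s.
With the tool pointing down it reaches from about 0.3 to 0.825 m from the base axis. Payload 5.4 kg.
Tool frame: the origin (TCP) lies on the mounting face of the last link; the fingertips stand 190 mm ahead of it and the grasp point (between the pads) lies 171 mm ahead of it; z points along the fingers, y is the line along which they close (so a half turn about z gives the same grasp; the last joint's range is limited). The gripper opens to 92 mm and grips with 3 to 60 N. Pads are 20 mm wide; open, the fingers measure 128 mm over their backs; the gripper's body (75 mm by 189 mm) begins 69 mm behind the grasp point.
Start: joints at [1.05, 0.158, 1.597, -0, 1.386, -0.21], TCP at [0.176, 0.547, 0.405] pointing down, gripper open.
Joint ranges: [-2.91, 2.91], [-0.94, 2.29], [0.18, 2.7], [-1.29, 4.43], [0.17, 2.64], [-3, 3]. Speed limits (rad/s): [2.57, 2.57, 3.14, 3.14, 3.14, 3.14].

INTERFACE

Orientations are given as a unit quaternion [x, y, z, w].
In Python, from plant import bot gives the robot as it stands.
- The arm moves only by the tool send_rows, never from a script. Its argument "targets" is a list of rows, each a list of 2 entries, a list of its own where there are three numbers: the shift along the world's x, y, z in m, then the turn, a rotation vector about the world's x, y, z in rad. A call has 1 to 12 rows; each row is the pose to reach, as a shift and turn from the pose commanded when the call began; what a row does not reach only later rows make up. A row lasts 1/10 s, in which the tool goes at most 50 mm and 8.59 degrees, less where a joint would pass 70% of its speed; a pose out of reach is approached as far as the arm can. A call with a gripper value outside its range is refused whole. "jaw" is the closure, from 0 (fully open) to 1 (shut), set as the call begins (left out, the last holds). The fingers move at their own pace and stop on an object; "squeeze" is the grip in N (left out, the last holds). Time passes only in rows, so rows that repeat a pose let the fingers close. It gives the time, the measured TCP pose, the force, the opening and the grip force at its end, in the units of the state.
- bot.read_state(): the state, without advancing time (a new reading comes with each control period).
- bot.capture(name): name is "scene" or "top" or "wrist"; returns (picture, depth): 384x512x3 uint8, red, green, blue; 384x512 float32, m along the optical axis (not along the pixel's ray), 0 where there is no reading.
- bot.camera_params(name): a dict with "vertical_fov" (degrees; the focal length in pixels is half the picture's height over the tangent of half this angle, whatever the lens; pixels are square), "cx", "cy" (the principal point, pixels), "R" (3x3) and "t" (3): a world point X has camera coordinates R X + t. Camera axes: x right, y down, z forward; pixel columns grow to the right and rows downward; lengths in m; the calibration is good to about 2 mm. The wrist camera is an equidistant fisheye: a pixel r from the principal point sees the ray r / f radians off the axis. A picture is of the moment at which its call begins: read the wrist's pose just before it. camera_params takes no time and is no camera call; for the wrist camera it gives the pose at the moment of the call.
- bot.finish_job(): hands the job in; it is judged then, once.
The state is a dict: "time_s": time; "joint_positions": joint angles; "joint_velocities": joint speeds; "effort": joint torques, N m; "eef_pos": TCP position; "tcp_rot": TCP orientation; "wrist_force": force on the tool from outside, world axes, zero at the start; "ft_torque": the same for the moment, N m; "grip_width": opening from 0.0 (shut) to 1.0 (fully open); "finger_force": force on a finger pad.
Only numpy, scipy, OpenCV 4.12 (cv2) and the standard library are available. Lean on these libraries where they do the work, as an engineer would, in place of code of your own. Each camera call takes 0.05 s, during which the arm holds its last target. There are 200 camera calls.

## Working session

There is one attempt and no reset: what is moved stays moved. The work goes in short steps, Python scripts to look and compute and a tool call to move; the robot and the scene stay as the last step left them, time stands still between calls to the robot, and variables do not carry over. Pictures are saved under pics/ and viewed, at most 10 in all, crops included, and the job is handed in when it is done.

Besides the shell and the picture viewer there is one more tool, called as name(argument=value, ...), one argument or row to a line, values as JSON. send_rows: Moves the arm, as the interface text tells. Its arguments: {"type":"object","properties":{"targets":{"type":"array"},"jaw":{"type":"number"},"squeeze":{"type":"number"}},"required":["targets"]}

```bash
ls; mkdir -p pics
cat > h.py <<'E'
import numpy as np, cv2
from plant import bot
def cam(n):
    p=bot.camera_params(n); f=192/np.tan(np.radians(p['vertical_fov'])/2)
    return f,p['cx'],p['cy'],np.array(p['R']),np.array(p['t'])
def cloud(n,depth):
    f,cx,cy,R,t=cam(n)
    v,u=np.mgrid[0:384,0:512]
    P=np.stack([(u-cx)/f*depth,(v-cy)/f*depth,depth],-1)
    return (P-t)@R   # R^T (P-t)
E
python3 - <<'E'
from h import *
s=bot.read_state();print({k:np.round(v,3) for k,v in s.items()})
for n in('scene','top'):
    im,d=bot.capture(n);cv2.imwrite(f'pics/{n}0.png',im[...,::-1]);np.savez(f'{n}0.npz',im=im,d=d)
    f,cx,cy,R,t=cam(n);print(n,f,cx,cy,R.round(3).tolist(),(-R.T@t).round(3))
E
```

```text
pics
{'time_s': np.float64(0.0), 'joint_positions': array([ 1.05 ,  0.159,  1.598, -0.   ,  1.386, -0.21 ]), 'joint_velocities': array([-0.001, -0.001, -0.002,  0.   ,  0.   ,  0.001]), 'effort': array([ 1.0000e-03, -3.8558e+01, -3.2211e+01,  7.0000e-02,  3.8000e-02,
       -0.0000e+00]), 'eef_pos': array([0.176, 0.547, 0.404]), 'tcp_rot': array([ 0.155,  0.988, -0.001, -0.   ]), 'wrist_force': array([-0.285, -0.01 , -1.279]), 'ft_torque': array([-0.004,  0.036,  0.03 ]), 'finger_force': np.float64(0.0), 'grip_width': np.float64(0.999)}
scene 497.3156376423035 256.05241676894263 193.92526609421708 [[0.198, 0.98, 0.004], [0.591, -0.117, -0.798], [-0.782, 0.16, -0.603]] [ 1.532 -0.204  0.844]
top 354.63592683538036 255.70508740637757 197.2470304044253 [[0.006, -1.0, -0.01], [-0.981, -0.004, -0.195], [0.195, 0.011, -0.981]] [ 0.38  -0.003  0.922]
```

View pics/top0.png

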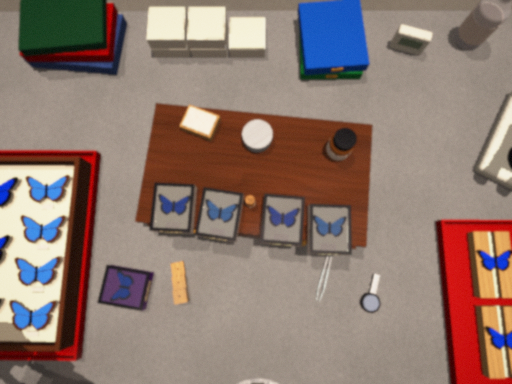

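View pics/scene0.png

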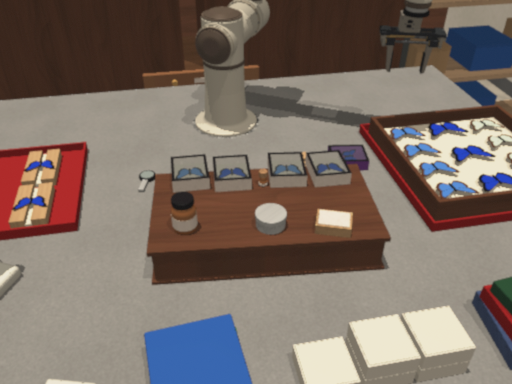

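The top view shows the cabinet with corners at about (156,104), (372,124), (367,245) and (137,222). Boxes a to d are at about (174,208), (220,213), (283,220) and (330,229), with the vial at (250,201). The purple decoy is at (125,287), well in front of the edge. The scene view confirms the same layout, so next I'll measure it.

```bash
cat > m.py <<'E'
from h import *
def rect(P,step=.0005):
    q=P[:,:2].astype(np.float32); c,s,a=cv2.minAreaRect(q); return c,s,a
def measure(n,d,verbose=1):
    W=cloud(n,d); x,y,z=W[...,0],W[...,1],W[...,2]
    roi=(abs(y)<.4)&(x>.3)&(x<.9)&(d>0)
    h=np.histogram(z[roi],bins=np.arange(.0,.2,.003)); 
    m=roi&(abs(z-.1)<.006); m=cv2.morphologyEx(m.astype(np.uint8),cv2.MORPH_OPEN,np.ones((3,3)))
    k,l,st,_=cv2.connectedComponentsWithStats(m)
    print('cab',[(st[i,4],np.round(W[l==i].min(0),3),np.round(W[l==i].max(0),3)) for i in range(1,k) if st[i,4]>100],'z',np.median(z[m>0]))
    P=W[m>0]; c,s,a=rect(P); print('rect',np.round(c,4),np.round(s,4),a, np.round(cv2.boxPoints((c,s,a)),4).tolist())
    m=roi&(abs(z-.135)<.006); m=cv2.morphologyEx(m.astype(np.uint8),cv2.MORPH_OPEN,np.ones((3,3)))
    k,l,st,_=cv2.connectedComponentsWithStats(m)
    for i in range(1,k):
        if st[i,4]<100: continue
        P=W[l==i];c,s,a=rect(P);print('obj',st[i,4],np.round(c,4),np.round(s,4),round(a,2),'z',np.median(P[:,2]).round(4))
E
python3 - <<'E'
from m import *
for n in('top','scene'):
    print(n); measure(n,np.load(n+'0.npz')['d'])
E
```

```text
top
cab [(np.int32(17687), array([ 0.43 , -0.276,  0.095]), array([0.781, 0.288, 0.106]))] z 0.10143483192256109
rect [0.6063 0.0054] [0.5407 0.3018] 84.0495376586914 [[0.42820000648498535, -0.24789999425411224], [0.7282999753952026, -0.2791999876499176], [0.7843999862670898, 0.25870001316070557], [0.48420000076293945, 0.289900004863739]]
obj 717 [0.6868 0.0044] [0.0681 0.0712] 89.83 z 0.1374
obj 1989 [0.5134 0.1952] [0.0933 0.1104] 87.64 z 0.1351
obj 1996 [0.4988 0.0885] [0.0924 0.1103] 81.46 z 0.135
obj 2010 [ 0.4869 -0.054 ] [0.0919 0.1105] 85.25 z 0.135
obj 2093 [ 0.466  -0.1596] [0.0925 0.1102] 88.24 z 0.1349
scene
cab [(np.int32(12046), array([ 0.423, -0.277,  0.094]), array([0.784, 0.29 , 0.106]))] z 0.09955393720393889
rect [0.605  0.0062] [0.5422 0.3061] 83.48976135253906 [[0.4221999943256378, -0.24580000340938568], [0.7263000011444092, -0.28049999475479126], [0.7878000140190125, 0.2581999897956848], [0.483599990606308, 0.2928999960422516]]
obj 902 [0.4974 0.0891] [0.0923 0.1172] 81.29 z 0.1335
obj 896 [0.5116 0.1961] [0.094  0.1171] 87.55 z 0.1335
obj 924 [ 0.4649 -0.1588] [0.0918 0.1212] 88.36 z 0.1333
obj 923 [ 0.4854 -0.0532] [0.0922 0.116 ] 85.24 z 0.1335
obj 556 [0.6867 0.0045] [0.0707 0.0718] 49.63 z 0.1354
```

Run:
```python
import numpy as np
yaw=np.radians(-5.95);ex=np.array([np.cos(yaw),np.sin(yaw)]);ey=np.array([-ex[1],ex[0]])
E=np.array([.6063,.0054])-.15*ex;print('edge',E,ex,ey)
R=np.stack([ex,ey])
for n,c,a in(('a',(.5134,.1952),-2.36),('b',(.4988,.0885),-8.54),('c',(.4869,-.054),-4.75),('d',(.466,-.1596),-1.76)):
    b=np.radians(a)-yaw;c=R@(np.array(c)-E)
    r=np.array([[np.cos(b),-np.sin(b)],[np.sin(b),np.cos(b)]])
    k=[(c+r@np.array(p)).round(4).tolist() for p in((-.055,.046),(-.055,-.046),(.055,.046),(.055,-.046))]
    # tool target (TCP) 45mm in front of edge, at the box's y
    print(n,c.round(4),np.degrees(b).round(2),k,'TCP-50',(E+c[1]*ey-.05*ex).round(4))
```

```text
edge [0.45710809 0.02094908] [ 0.99461273 -0.10366054] [0.10366054 0.99461273]
a [0.0379 0.1791] 3.59 [[-0.0198, 0.2216], [-0.0141, 0.1298], [0.0899, 0.2285], [0.0957, 0.1367]] TCP-50 [0.4259 0.2043]
b [0.0345 0.0715] -2.59 [[-0.0184, 0.1199], [-0.0226, 0.028], [0.0915, 0.115], [0.0873, 0.0231]] TCP-50 [0.4148 0.0973]
c [ 0.0374 -0.0715] 1.2 [[-0.0186, -0.0266], [-0.0166, -0.1186], [0.0914, -0.0243], [0.0934, -0.1163]] TCP-50 [ 0.4    -0.0449]
d [ 0.0276 -0.1787] 4.19 [[-0.0307, -0.1368], [-0.0239, -0.2286], [0.0791, -0.1288], [0.0858, -0.2205]] TCP-50 [ 0.3889 -0.1516]
```

send_rows(
  targets=[
    [[0.025, -0.034, 0], [0, 0, 0.02]],
    [[0.05, -0.069, 0], [0, 0, 0.04]],
    [[0.075, -0.103, 0], [0, 0, 0.06]],
    [[0.1, -0.137, 0], [0, 0, 0.08]],
    [[0.125, -0.171, 0], [0, 0, 0.1]],
    [[0.15, -0.206, 0], [0, 0, 0.125]],
    [[0.175, -0.24, 0], [0, 0, 0.145]],
    [[0.2, -0.274, 0], [0, 0, 0.165]],
    [[0.225, -0.309, 0], [0, 0, 0.186]],
    [[0.24, -0.33, 0], [0, 0, 0.2]],
    [[0.25, -0.343, 0], [0, 0, 0.207]],
    [[0.25, -0.343, 0], [0, 0, 0.207]],
  ],
  jaw=0.55,
)

```text
time_s: 1.3
eef_pos: [0.4266, 0.2031, 0.4043]
tcp_rot: [0.053, 0.999, -0.0, -0.0]
wrist_force: [0.0, -1.3, 0.5]
grip_width: 0.451
finger_force: 0.0
```

send_rows(
  targets=[
    [[0, 0, -0.02], [0, 0, 0]],
    [[0, 0, -0.05], [0, 0, 0]],
    [[0, 0, -0.08], [0, 0, 0]],
    [[0, 0, -0.105], [0, 0, 0]],
    [[0, 0, -0.12], [0, 0, 0]],
    [[0, 0, -0.13], [0, 0, 0]],
    [[0, 0, -0.13], [0, 0, 0]],
    [[0, 0, -0.13], [0, 0, 0]],
  ],
)

```text
time_s: 2.1
eef_pos: [0.4259, 0.2048, 0.2753]
tcp_rot: [0.052, 0.999, 0.0, 0.0]
wrist_force: [0.1, -0.8, 0.8]
grip_width: 0.452
finger_force: 0.0
```

Run:
```python
from h import *
s=bot.read_state();print({k:np.round(s[k],4) for k in('eef_pos','tcp_rot','wrist_force','ft_torque')})
a=bot.capture('top')[0][130:300,100:300];b=bot.capture('wrist')[0]
a=cv2.resize(a,None,fx=2,fy=2,interpolation=cv2.INTER_CUBIC);o=np.zeros((384,912,3),np.uint8);o[:340,:400]=a;o[:,400:]=b
cv2.imwrite('pics/w1.png',cv2.resize(o[...,::-1],(800,337)))
```

```text
{'eef_pos': array([0.4259, 0.2048, 0.2753]), 'tcp_rot': array([5.170e-02, 9.987e-01, 1.000e-04, 4.000e-04]), 'wrist_force': array([ 0.1245, -0.7559,  0.765 ]), 'ft_torque': array([ 0.0728,  0.0491, -0.0127])}
```

View pics/w1.png

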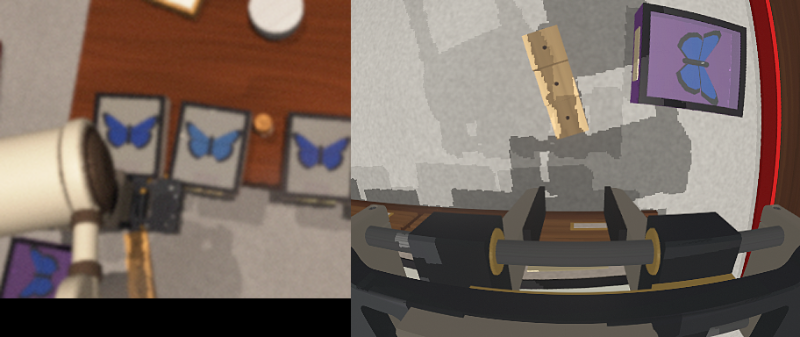

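The wrist view shows both fingers in front of the cabinet face, at (525,235) and (625,230), with box_a's label between them. Now I'll push along the cabinet's +x.

send_rows(
  targets=[
    [[0.004, -0.0004, 0], [0, 0, 0]],
    [[0.008, -0.0008, 0], [0, 0, 0]],
    [[0.012, -0.0012, 0], [0, 0, 0]],
    [[0.015, -0.0016, 0], [0, 0, 0]],
    [[0.018, -0.0019, 0], [0, 0, 0]],
    [[0.021, -0.0022, 0], [0, 0, 0]],
    [[0.024, -0.0025, 0], [0, 0, 0]],
    [[0.027, -0.0028, 0], [0, 0, 0]],
    [[0.03, -0.0031, 0], [0, 0, 0]],
    [[0.033, -0.0034, 0], [0, 0, 0]],
    [[0.035, -0.0036, 0], [0, 0, 0]],
    [[0.035, -0.0036, 0], [0, 0, 0]],
  ],
)

```text
time_s: 3.4
eef_pos: [0.4612, 0.2007, 0.2747]
tcp_rot: [0.052, 0.999, -0.0, 0.0]
wrist_force: [-0.4, -0.2, 0.0]
grip_width: 0.45
finger_force: 0.0
```

send_rows(
  targets=[
    [[0.001, -0.0001, 0], [0, 0, 0]],
    [[0.002, -0.0002, 0], [0, 0, 0]],
    [[0.002, -0.0002, 0], [0, 0, 0]],
  ],
)

```text
time_s: 3.7
eef_pos: [0.4629, 0.2006, 0.2747]
tcp_rot: [0.052, 0.999, -0.0, 0.0]
wrist_force: [-0.4, -0.5, -0.4]
grip_width: 0.447
finger_force: 0.1
```

send_rows(
  targets=[
    [[0.001, -0.0001, 0], [0, 0, 0]],
    [[0.001, -0.0001, 0], [0, 0, 0]],
  ],
)

```text
time_s: 3.9
eef_pos: [0.4635, 0.2006, 0.2746]
tcp_rot: [0.052, 0.999, -0.0, -0.001]
wrist_force: [-4.8, -0.6, 2.3]
grip_width: 0.447
finger_force: 2.0
```

send_rows(
  targets=[
    [[0.001, -0.0001, 0], [0, 0, 0]],
    [[0.001, -0.0001, 0], [0, 0, 0]],
  ],
)

```text
time_s: 4.1
eef_pos: [0.464, 0.2006, 0.2746]
tcp_rot: [0.052, 0.999, -0.0, -0.002]
wrist_force: [-8.0, 0.5, 6.0]
grip_width: 0.45
finger_force: 3.9
```

send_rows(
  targets=[
    [[0.001, -0.0001, 0], [0, 0, 0]],
    [[0.001, -0.0001, 0], [0, 0, 0]],
  ],
)

```text
time_s: 4.3
eef_pos: [0.4645, 0.2006, 0.2746]
tcp_rot: [0.052, 0.999, -0.0, -0.003]
wrist_force: [-11.1, 0.7, 10.0]
grip_width: 0.448
finger_force: 5.6
```

Board contact is at a measured TCP x of about 0.463. I'll retreat, move in front of box b, and check box a from the cameras.

send_rows(
  targets=[
    [[-0.005, 0.0005, 0], [0, 0, 0]],
    [[-0.015, 0.0016, 0], [0, 0, 0]],
    [[-0.028, 0.0029, 0], [0, 0, 0]],
    [[-0.04, 0.0041, 0], [0, 0, 0]],
    [[-0.042, -0.016, 0], [0, 0, 0]],
    [[-0.044, -0.038, 0], [0, 0, 0]],
    [[-0.046, -0.06, 0], [0, 0, 0]],
    [[-0.049, -0.082, 0], [0, 0, 0]],
    [[-0.051, -0.103, 0], [0, 0, 0]],
    [[-0.051, -0.103, 0], [0, 0, 0]],
  ],
)

```text
time_s: 5.3
eef_pos: [0.4144, 0.096, 0.2747]
tcp_rot: [0.053, 0.999, -0.0, 0.0]
wrist_force: [0.4, 0.4, -0.2]
grip_width: 0.447
finger_force: 0.0
```

```bash
cat > chk.py <<'E'
from h import *
yaw=np.radians(-5.95);ex=np.array([np.cos(yaw),np.sin(yaw)]);ey=np.array([-ex[1],ex[0]]);E=np.array([.6063,.0054])-.15*ex
s=bot.read_state();p=np.array([ex,ey])@(np.array(s['eef_pos'][:2])-E);print('tcp cab',p.round(4),'z',round(s['eef_pos'][2],4),np.round(s['wrist_force'],1))
for n in('top','scene'):
    d=bot.capture(n)[1];W=cloud(n,d);z=W[...,2]
    C=np.stack([(W[...,:2]-E)@ex,(W[...,:2]-E)@ey],-1)
    m=(d>0)&(abs(z-.1335 if n=='scene' else z-.135)<.006)&(C[...,0]>-.06)&(C[...,0]<.13)&(abs(C[...,1])<.3)
    m=cv2.morphologyEx(m.astype(np.uint8),cv2.MORPH_OPEN,np.ones((3,3)))
    k,l,st,_=cv2.connectedComponentsWithStats(m)
    for i in range(1,k):
        if st[i,4]<150: continue
        Q=C[l==i].astype(np.float32);c,sz,a=cv2.minAreaRect(Q)
        if sz[0]>sz[1]: sz=sz[::-1];a-=90
        a=(a+45)%90-45
        print(n,'y',round(c[1],4),'front(c-55)',round(c[0]-.055,4),'rear(c+L/2)',round(c[0]+sz[1]/2,4),'size',np.round(sz,4),'ang',round(a,2))
    m=(d>0)&(abs(z-(.0995 if n=='scene' else .1014))<.005)&(abs(C[...,1])<.3)&(C[...,0]>-.02)&(C[...,0]<.32)
    Q=C[m];
    gap=abs(Q[:,1])<.02
    print(n,'cab rear x',np.percentile(Q[:,0],99.8).round(4),'front midgap',np.percentile(Q[gap,0],.3).round(4))
E
python3 chk.py
```

```text
tcp cab [-0.0502  0.0702] z 0.2747 [ 0.4  0.4 -0.2]
top y 0.1761 front(c-55) 0.013 rear(c+L/2) 0.1146 size [0.0855 0.0932] ang 0.25
top y 0.0704 front(c-55) -0.0029 rear(c+L/2) 0.0981 size [0.0749 0.0921] ang -2.95
top y -0.0715 front(c-55) -0.0177 rear(c+L/2) 0.0924 size [0.0921 0.1103] ang 0.95
top y -0.1788 front(c-55) -0.0275 rear(c+L/2) 0.0825 size [0.093  0.1101] ang 4.1
top cab rear x 0.2986 front midgap -0.0004
scene y 0.0719 front(c-55) -0.0216 rear(c+L/2) 0.092 size [0.0925 0.1173] ang -2.88
scene y 0.1767 front(c-55) -0.0016 rear(c+L/2) 0.1124 size [0.0935 0.118 ] ang 0.08
scene y -0.1782 front(c-55) -0.0308 rear(c+L/2) 0.0839 size [0.0919 0.1194] ang 4.16
scene y -0.0709 front(c-55) -0.0195 rear(c+L/2) 0.0934 size [0.0921 0.1158] ang 1.26
scene cab rear x 0.2995 front midgap -0.0043
```

Box a measures flush within about 1 mm and square within 0.3°. Box b is next.

send_rows(
  targets=[
    [[0.004, -0.0004, 0], [0, 0, 0]],
    [[0.008, -0.0008, 0], [0, 0, 0]],
    [[0.012, -0.0012, 0], [0, 0, 0]],
    [[0.015, -0.0016, 0], [0, 0, 0]],
    [[0.018, -0.0019, 0], [0, 0, 0]],
    [[0.021, -0.0022, 0], [0, 0, 0]],
    [[0.024, -0.0025, 0], [0, 0, 0]],
    [[0.027, -0.0028, 0], [0, 0, 0]],
    [[0.03, -0.0031, 0], [0, 0, 0]],
    [[0.033, -0.0034, 0], [0, 0, 0]],
    [[0.035, -0.0036, 0], [0, 0, 0]],
    [[0.035, -0.0036, 0], [0, 0, 0]],
  ],
)

```text
time_s: 6.6
eef_pos: [0.4502, 0.0937, 0.2748]
tcp_rot: [0.052, 0.999, 0.0, 0.0]
wrist_force: [0.1, -0.3, -0.5]
grip_width: 0.449
finger_force: 0.0
```

send_rows(
  targets=[
    [[0.001, -0.0001, 0], [0, 0, 0]],
    [[0.0015, -0.0002, 0], [0, 0, 0]],
    [[0.0015, -0.0002, 0], [0, 0, 0]],
  ],
)

```text
time_s: 6.9
eef_pos: [0.4513, 0.0936, 0.2748]
tcp_rot: [0.052, 0.999, 0.0, -0.0]
wrist_force: [-2.0, 0.5, 0.7]
grip_width: 0.45
finger_force: 0.9
```

send_rows(
  targets=[
    [[0.0007, -0.0001, 0], [0, 0, 0]],
    [[0.0007, -0.0001, 0], [0, 0, 0]],
  ],
)

```text
time_s: 7.1
eef_pos: [0.452, 0.0935, 0.2747]
tcp_rot: [0.052, 0.999, 0.0, -0.0]
wrist_force: [-2.0, -0.0, 2.1]
grip_width: 0.445
finger_force: 1.3
```

send_rows(
  targets=[
    [[0.0007, -0.0001, 0], [0, 0, 0]],
    [[0.0007, -0.0001, 0], [0, 0, 0]],
  ],
)

```text
time_s: 7.3
eef_pos: [0.4524, 0.0934, 0.2746]
tcp_rot: [0.052, 0.999, 0.0, -0.001]
wrist_force: [-5.9, 0.1, 4.6]
grip_width: 0.447
finger_force: 2.7
```

send_rows(
  targets=[
    [[-0.005, 0.0005, 0], [0, 0, 0]],
    [[-0.015, 0.0016, 0], [0, 0, 0]],
    [[-0.028, 0.0029, 0], [0, 0, 0]],
    [[-0.038, 0.004, 0], [0, 0, 0]],
    [[-0.04, -0.018, 0], [0, 0, 0]],
    [[-0.0425, -0.042, 0], [0, 0, 0]],
    [[-0.045, -0.066, 0], [0, 0, 0]],
    [[-0.0475, -0.09, 0], [0, 0, 0]],
    [[-0.05, -0.114, 0], [0, 0, 0]],
    [[-0.052, -0.13, 0], [0, 0, 0]],
    [[-0.053, -0.137, 0], [0, 0, 0]],
    [[-0.053, -0.137, 0], [0, 0, 0]],
  ],
)

```text
time_s: 8.5
eef_pos: [0.3995, -0.044, 0.2747]
tcp_rot: [0.053, 0.999, -0.0, 0.0]
wrist_force: [-0.6, 0.0, 0.7]
grip_width: 0.448
finger_force: 0.0
```

```bash
sed -i 's/if sz\[0\]>sz\[1\]: sz=sz\[::-1\];a-=90/if 45<a%180<135: sz=sz[::-1]/; s/a=(a+45)%90-45/a=(a+45)%90-45;sz=sz[::-1]/' chk.py; python3 chk.py
```

```text
tcp cab [-0.0506 -0.0706] z 0.2747 [-0.6  0.   0.7]
top y 0.176 front(c-55) 0.0002 rear(c+L/2) 0.1102 size [0.0929 0.1101] ang 0.13
top y 0.0736 front(c-55) 0.0 rear(c+L/2) 0.1104 size [0.0923 0.1109] ang 0.03
top y -0.0711 front(c-55) 0.0026 rear(c+L/2) 0.0924 size [0.0919 0.0696] ang 1.24
top y -0.1784 front(c-55) -0.0276 rear(c+L/2) 0.0828 size [0.0922 0.1108] ang 4.92
top cab rear x 0.2987 front midgap 0.0014
scene y 0.1768 front(c-55) 0.0 rear(c+L/2) 0.1124 size [0.0937 0.1148] ang -0.44
scene y -0.1781 front(c-55) -0.029 rear(c+L/2) 0.0851 size [0.0919 0.1181] ang 4.11
scene y -0.0709 front(c-55) -0.0178 rear(c+L/2) 0.0949 size [0.0921 0.1154] ang 1.01
scene y 0.0738 front(c-55) -0.0033 rear(c+L/2) 0.1118 size [0.0923 0.1201] ang -0.24
scene cab rear x 0.2994 front midgap -0.0019
```

Boxes a and b are flush, at 0.2 mm and 0.0 mm. Box c is next.

send_rows(
  targets=[
    [[0.004, -0.0004, 0], [0, 0, 0]],
    [[0.008, -0.0008, 0], [0, 0, 0]],
    [[0.012, -0.0012, 0], [0, 0, 0]],
    [[0.015, -0.0016, 0], [0, 0, 0]],
    [[0.018, -0.0019, 0], [0, 0, 0]],
    [[0.021, -0.0022, 0], [0, 0, 0]],
    [[0.024, -0.0025, 0], [0, 0, 0]],
    [[0.027, -0.0028, 0], [0, 0, 0]],
    [[0.03, -0.0031, 0], [0, 0, 0]],
    [[0.033, -0.0034, 0], [0, 0, 0]],
    [[0.035, -0.0036, 0], [0, 0, 0]],
    [[0.035, -0.0036, 0], [0, 0, 0]],
  ],
)

```text
time_s: 9.8
eef_pos: [0.435, -0.0474, 0.2748]
tcp_rot: [0.052, 0.999, -0.0, 0.0]
wrist_force: [1.0, 0.1, 0.7]
grip_width: 0.455
finger_force: 0.0
```

send_rows(
  targets=[
    [[0.001, -0.0001, 0], [0, 0, 0]],
    [[0.0015, -0.0002, 0], [0, 0, 0]],
    [[0.0015, -0.0002, 0], [0, 0, 0]],
  ],
)

```text
time_s: 10.1
eef_pos: [0.4363, -0.0474, 0.2747]
tcp_rot: [0.052, 0.999, -0.0, -0.0]
wrist_force: [-0.7, -1.2, 0.8]
grip_width: 0.452
finger_force: 0.5
```

send_rows(
  targets=[
    [[0.0007, -0.0001, 0], [0, 0, 0]],
    [[0.0007, -0.0001, 0], [0, 0, 0]],
  ],
)

```text
time_s: 10.3
eef_pos: [0.437, -0.0476, 0.2747]
tcp_rot: [0.052, 0.999, 0.0, 0.0]
wrist_force: [-0.7, 0.1, 1.2]
grip_width: 0.451
finger_force: 0.5
```

send_rows(
  targets=[
    [[0.0007, -0.0001, 0], [0, 0, 0]],
    [[0.0007, -0.0001, 0], [0, 0, 0]],
  ],
)

```text
time_s: 10.5
eef_pos: [0.4374, -0.0476, 0.2746]
tcp_rot: [0.052, 0.999, 0.0, -0.001]
wrist_force: [-5.1, -0.5, 3.2]
grip_width: 0.449
finger_force: 2.3
```

send_rows(
  targets=[
    [[-0.005, 0.0005, 0], [0, 0, 0]],
    [[-0.015, 0.0016, 0], [0, 0, 0]],
    [[-0.03, 0.0031, 0], [0, 0, 0]],
    [[-0.044, 0.0046, 0], [0, 0, 0]],
    [[-0.046, -0.016, 0], [0, 0, 0]],
    [[-0.048, -0.038, 0], [0, 0, 0]],
    [[-0.05, -0.06, 0], [0, 0, 0]],
    [[-0.0525, -0.082, 0], [0, 0, 0]],
    [[-0.0545, -0.103, 0], [0, 0, 0]],
    [[-0.0545, -0.103, 0], [0, 0, 0]],
  ],
)

```text
time_s: 11.5
eef_pos: [0.3828, -0.1522, 0.2751]
tcp_rot: [0.053, 0.999, -0.001, 0.001]
wrist_force: [-1.0, -0.1, 0.2]
grip_width: 0.45
finger_force: 0.0
```

```bash
python3 chk.py
```

```text
tcp cab [-0.056 -0.18 ] z 0.2751 [-1.  -0.1  0.2]
top y 0.1758 front(c-55) 0.0002 rear(c+L/2) 0.1105 size [0.0927 0.1105] ang 0.19
top y 0.0735 front(c-55) -0.0 rear(c+L/2) 0.1103 size [0.0922 0.1106] ang -0.0
top y -0.0728 front(c-55) -0.0003 rear(c+L/2) 0.1098 size [0.092  0.1102] ang 0.03
top y -0.1777 front(c-55) -0.0212 rear(c+L/2) 0.0826 size [0.0916 0.0976] ang 3.91
top cab rear x 0.2986 front midgap -0.0004
scene y -0.1787 front(c-55) -0.0362 rear(c+L/2) 0.0852 size [0.0918 0.1329] ang 4.19
scene y 0.1765 front(c-55) -0.0021 rear(c+L/2) 0.1113 size [0.0935 0.1169] ang -0.4
scene y 0.074 front(c-55) -0.0015 rear(c+L/2) 0.1116 size [0.0926 0.1162] ang 0.25
scene y -0.0723 front(c-55) -0.0012 rear(c+L/2) 0.1126 size [0.0919 0.1175] ang -0.1
scene cab rear x 0.2997 front midgap -0.0021
```

Box c is good. Box d is next, starting at −56 mm, so it needs 41 mm before the fine steps.

send_rows(
  targets=[
    [[0.005, -0.0005, 0], [0, 0, 0]],
    [[0.01, -0.001, 0], [0, 0, 0]],
    [[0.014, -0.0015, 0], [0, 0, 0]],
    [[0.017, -0.0018, 0], [0, 0, 0]],
    [[0.02, -0.0021, 0], [0, 0, 0]],
    [[0.0235, -0.0024, 0], [0, 0, 0]],
    [[0.027, -0.0028, 0], [0, 0, 0]],
    [[0.0305, -0.0032, 0], [0, 0, 0]],
    [[0.034, -0.0035, 0], [0, 0, 0]],
    [[0.0375, -0.0039, 0], [0, 0, 0]],
    [[0.0405, -0.0042, 0], [0, 0, 0]],
    [[0.0405, -0.0042, 0], [0, 0, 0]],
  ],
)

```text
time_s: 12.8
eef_pos: [0.4241, -0.155, 0.2749]
tcp_rot: [0.052, 0.999, -0.0, 0.0]
wrist_force: [-0.1, 0.7, -0.6]
grip_width: 0.446
finger_force: 0.0
```

send_rows(
  targets=[
    [[0.001, -0.0001, 0], [0, 0, 0]],
    [[0.0015, -0.0002, 0], [0, 0, 0]],
    [[0.0015, -0.0002, 0], [0, 0, 0]],
  ],
)

```text
time_s: 13.1
eef_pos: [0.4251, -0.1551, 0.2748]
tcp_rot: [0.052, 0.999, -0.0, -0.0]
wrist_force: [-2.3, 0.5, 2.4]
grip_width: 0.446
finger_force: 1.1
```

send_rows(
  targets=[
    [[0.0007, -0.0001, 0], [0, 0, 0]],
    [[0.0007, -0.0001, 0], [0, 0, 0]],
  ],
)

```text
time_s: 13.3
eef_pos: [0.4258, -0.1552, 0.2748]
tcp_rot: [0.052, 0.999, -0.0, -0.0]
wrist_force: [-3.0, 0.8, 1.9]
grip_width: 0.454
finger_force: 1.4
```

send_rows(
  targets=[
    [[0.0007, -0.0001, 0], [0, 0, 0]],
    [[0.0007, -0.0001, 0], [0, 0, 0]],
  ],
)

```text
time_s: 13.5
eef_pos: [0.4262, -0.1553, 0.2747]
tcp_rot: [0.052, 0.999, 0.0, -0.001]
wrist_force: [-6.5, 0.9, 4.8]
grip_width: 0.448
finger_force: 3.1
```

send_rows(
  targets=[
    [[-0.005, 0.0005, 0], [0, 0, 0]],
    [[-0.015, 0.0016, 0], [0, 0, 0]],
    [[-0.03, 0.0031, 0], [0, 0, 0]],
    [[-0.05, 0.005, 0], [0, 0, 0]],
    [[-0.06, 0.006, 0.03], [0, 0, 0]],
    [[-0.065, 0.007, 0.065], [0, 0, 0]],
    [[-0.07, 0.007, 0.1], [0, 0, 0]],
    [[-0.08, 0, 0.13], [0, 0, 0]],
    [[-0.09, -0.02, 0.15], [0, 0, 0]],
    [[-0.09, -0.05, 0.15], [0, 0, 0]],
    [[-0.09, -0.08, 0.15], [0, 0, 0]],
    [[-0.09, -0.08, 0.15], [0, 0, 0]],
  ],
)

```text
time_s: 14.7
eef_pos: [0.3359, -0.2373, 0.4247]
tcp_rot: [0.053, 0.999, -0.001, 0.0]
wrist_force: [-1.0, 0.3, -0.8]
grip_width: 0.453
finger_force: 0.0
```

```bash
python3 chk.py
python3 - <<'E'
from h import *
cv2.imwrite('pics/end.png',bot.capture('top')[0][...,::-1])
E
```

```text
tcp cab [-0.0938 -0.2694] z 0.4247 [-1.   0.3 -0.8]
top y 0.176 front(c-55) 0.0002 rear(c+L/2) 0.1104 size [0.0931 0.1104] ang 0.16
top y 0.0735 front(c-55) -0.0001 rear(c+L/2) 0.1101 size [0.0923 0.1104] ang 0.02
top y -0.0728 front(c-55) -0.0002 rear(c+L/2) 0.1099 size [0.0919 0.1102] ang -0.02
top y -0.1834 front(c-55) -0.0005 rear(c+L/2) 0.1098 size [0.0925 0.1104] ang 0.1
top cab rear x 0.2988 front midgap -0.0003
scene y 0.1761 front(c-55) -0.0012 rear(c+L/2) 0.1111 size [0.0934 0.1146] ang -0.39
scene y 0.074 front(c-55) -0.0012 rear(c+L/2) 0.1116 size [0.0928 0.1157] ang 0.26
scene y -0.0724 front(c-55) -0.0021 rear(c+L/2) 0.1126 size [0.0917 0.1194] ang -0.04
scene y -0.1827 front(c-55) -0.0028 rear(c+L/2) 0.1109 size [0.0921 0.1174] ang -0.23
scene cab rear x 0.2997 front midgap -0.0024
```

View pics/end.png

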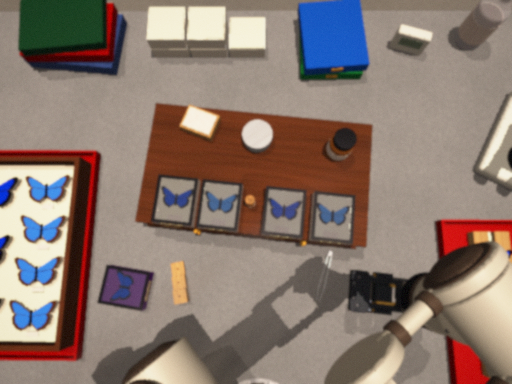

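All four boxes sit flush along the edge, with fronts at y≈225–243 px. The vial at (250,201) and everything else are unmoved, and the gripper is well clear. Handing in.

```bash
python3 -c "
from plant import bot
print(bot.finish_job())"
```

```text
the job is handed in; nothing more can be done
None
```

The job is handed in at about 15 s: all four boxes were slid back from left to right and measure flush within about 0.5 mm and square within 0.2° by the top camera, nothing else in the top view appears to have moved, and the gripper ended clear of everything.

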